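# Rock a stuck tube block out of the block heater

## Task

The aluminium tube block is stuck tight in the slots of the white block heater. Rock it from side to side by its orange fin, leaning it a few degrees one way and then the other, until both of its legs have climbed free of their grips; then lift it out and set it down gently, upright, in the blue tray. Do not lift, drag or tip the heater (a straight pull would lift it), never let the block fall over, and leave the other things on the bench where they are.

Things in the scene. Friction and masses are not known exactly. Their poses are not given: they have to be found in the camera images.
- heater: Block heater: white housing 180 (x) x 200 (y) x 68 high, 2.6 kg, loose on rubber feet; origin at the centre of its underside. Hidden sprung grips in its two slots press on the block's legs: each leg needs about 25 N to creep up, and is held far more firmly against sinking back, so a raised leg stays up. A straight pull on both legs lifts the heater instead
- deck (a point): Centre of the heater's deck (top face, 68 mm above the bench), between the slots; axes of the heater. Slots in the deck at y = +25 and -25 mm from here, each 44 (x) x 20 (y) mm and 30 deep, one for each leg; they allow leans of about 0.2 rad
- fin (a point): Centre of the block's orange fin, 118 mm above its feet; axes of the block. Fin 44 (x) x 18 (y) x 52 (z) mm, its top the top of the block. Push it along the block's +y or -y with about 8 to 15 N: the block leans about the leg on the side pushed towards, and the other leg rises (0.1 rad is 5 mm). It stays leaning when let go. Later it is grasped here to lift the block
- block: Tube block, 144 mm high, about 0.5 kg; origin between its two feet, z up to the fin, yaw as the heater's. Two brass legs, aluminium body 50 (x) x 76 (y) x 55 (z) mm from 38 to 93 mm above the feet, orange fin on top. After three to six alternate leans of 0.1 to 0.15 rad both feet are out of the grips: let go, it then stands loose in the slots with its feet 12 to 16 mm above home, and lifts out by its weight
- leg_left (a point): Centre of the foot (underside) of the block's leg at its +y side (25 mm from the block's middle); leg 40 (x) x 12 (y) mm; 38 mm above the bench when fully home. Once raised to about 54 mm above the bench it is free of its grip
- leg_right (a point): The same for the leg at the block's -y side
- tray_floor (a point): Centre of the inner floor of the blue tray, 5 mm above the bench; tray 180 (x) x 200 (y) mm outside, walls 5 thick and 30 high; fixed to the bench; axes of the tray
- orange_rack: Bystander: orange tube rack, 100 x 200 x 45 high; origin under its centre
- bottle: Bystander: glass bottle with blue cap, 76 across, 150 high; origin under its centre
- beaker: Bystander: white beaker, 84 across, 90 high; origin under its centre
- tub: Bystander: white tub with yellow label, 90 across, 75 high; origin under its centre
- cap: Bystander: black bottle cap, 40 across, 22 high; origin under its centre
There are look-alikes about, which are no part of the job. What is shaped like the block but green or purple is not meant.

How it is judged (in metres and radians):
On the way, in this order (a step that is already met when the one before it is completed fails the run):
1. the block has been leant to a side, by 0.05 rad or more, while a foot is still in its grip (angle between fin's own z axis and vertical above 0.05 rad and z of any of leg_left, leg_right in the frame of deck below -0.02 m), for 0.1 s.
2. both feet have climbed free of their grips, the block still over its slots (z of each of leg_left, leg_right in the frame of deck above -0.014 m and horizontal distance between fin and deck below 0.05 m), for 0.1 s.
At the end, for the whole second after the job is handed in: The block stands upright (within 0.08 rad) in the tray, both feet on the tray's floor (within 6 mm), its middle within the walls (z of each of leg_left, leg_right in the frame of tray_floor below 0.006 m and x of fin in the frame of tray_floor between -0.075 and 0.075 m and y of fin in the frame of tray_floor between -0.085 and 0.085 m and angle between fin's own z axis and vertical below 0.08 rad); the robot touches nothing.
It fails at once if the heater lifted or tipped (its deck's centre risen by 8 mm, or leaning 0.08 rad) (height (world z) of deck above 0.076 m or angle between deck's own z axis and vertical above 0.08 rad).
It fails at once if the heater dragged by more than 30 mm (distance of heater from where it was at the start of the episode above 0.03 m).
It fails at once if the block fallen over (leaning 0.6 rad) (angle between fin's own z axis and vertical above 0.6 rad).
It fails at once if the block dropped or flung (faster than 0.9 m/s) (linear speed of block above 0.9 m/s).
It fails at once if a bystander moved by more than 30 mm (distance of any of orange_rack, bottle, beaker, tub, cap from where it was at the start of the episode above 0.03 m).
It also fails if it takes over 64 s, if anything falls off the work surface, if the arm or the gripper's body presses on something with over 40 N, if the wrist force passes 120 N, or if a joint passes its speed limit or range.

## Robot

A 7-joint arm with a two-finger parallel gripper is mounted at the origin on the work surface. World frame = base frame: x ahead of the robot, y to its left, z up, the work surface at z = 0. Lengths are in mm, angles in rad, forces in N, time in s.
With the tool pointing down it reaches from about 400 to 875 mm from the base axis. Payload 4.4 kg.
Tool frame: the origin (TCP) lies at the very end of the fingers, on their centre line; the grasp point (between the pads) lies arm.grip_point_offset behind it (arm.grip_point_offset is the distance from the TCP to the grasp point, in mm); z points along the fingers, y is the line along which they close (so a half turn about z gives the same grasp; the last joint's range is limited). The gripper opens to 85 mm and grips with 20 to 120 N. Pads are 22 mm wide; open, the fingers measure 114 mm over their backs; the gripper's body (76 mm by 85 mm) begins 54 mm behind the grasp point. The pads swing forward as they close: fully open they stand 13 mm farther back than shut.
Start: joints at [1.168, 0.628, 0.038, 1.517, -0.027, 0.996, -0.02], TCP at [214.832, -613.486, 231.313] pointing down, gripper open.
Joint ranges: [-3.06, 3.06], [-0.37, 2.12], [-1.25, 1.32], [0.18, 2.47], [-1.1, 4.24], [0.23, 1.98], [-2.94, 2.94]. Speed limits (rad/s): [2.57, 2.57, 3.14, 3.14, 3.14, 3.14, 3.14].

## Interface

Orientations are given as a unit quaternion [x, y, z, w].
In Python, from workcell import arm gives the robot as it stands.
- The arm moves only by the shell command python3 -m pendant 'ROWS'. ROWS is JSON, a list of rows, each an object with "fingers": the finger opening in mm, from 0 to 85.4; "translation": the shift along the tool's x, y, z in mm, a list of three; "dr": the turn, a rotation vector about the tool's x, y, z in rad, a list of three. A call has 1 to 20 rows; each row shifts and turns the commanded pose from where the row before left it, along the tool's axes as they then stand; what a row does not reach is not made up. A row lasts 1/12 s, in which the tool goes at most 41.7 mm and 7.16 degrees, less where a joint would pass 70% of its speed; a pose out of reach is approached as far as the arm can. A call with a gripper value outside its range is refused whole. The fingers move at their own pace and stop on an object; the grip force is fixed at half the most. Time passes only in rows, so rows that do not move let the fingers close. It gives the time, the measured TCP pose, the force, the opening and the grip force at its end, in the units of the state.
- arm.observe(): the state, without advancing time (a new reading comes with each control period).
- arm.read_camera(name): name is "scene" or "top" or "wrist"; returns the picture (384x512x3 uint8, red, green, blue); there is no depth.
- arm.calibration(name): a dict with "intrinsics" (3x3 intrinsics, pixels), "view" (4x4, takes a point from world to camera coordinates). Camera axes: x right, y up, looking along -z (the intrinsics and any distortion apply to the point x, -y, -z); pixel columns grow to the right and rows downward; lengths in mm; the calibration is good to about 2 mm. A picture is of the moment at which its call begins: read the wrist's pose just before it. calibration takes no time and is no camera call; for the wrist camera it gives the pose at the moment of the call.
- arm.job_done(): hands the job in; it is judged then, once.
The state is a dict: "time_s": time; "q": joint angles; "joint_velocities": joint speeds; "joint_efforts": joint torques, N m; "tcp_pos": TCP position; "tcp_rot": TCP orientation; "contact_force": force on the tool from outside, world axes, zero at the start; "ft_torque": the same for the moment, N m; "gripper_width": finger opening in mm; "finger_force": force on a finger pad.
Only numpy, scipy, OpenCV 4.12 (cv2) and the standard library are available. Lean on these libraries where they do the work, as an engineer would, in place of code of your own. Each camera call takes 0.05 s, during which the arm holds its last target. There are 200 camera calls.

## Working session

There is one attempt and no reset: what is moved stays moved. The work goes in short steps, Python scripts to look and compute and a shell command to move; the robot and the scene stay as the last step left them, time stands still between calls to the robot, and variables do not carry over. Pictures are saved under pics/ and viewed, at most 11 in all, crops included, and the job is handed in when it is done.

```bash
mkdir -p pics; ls; python3 - <<'E'
from workcell import arm
import cv2,numpy as np
s=arm.observe();print({k:np.round(v,3).tolist() for k,v in s.items()},arm.grip_point_offset)
for n in("scene","top"):
    im=arm.read_camera(n);cv2.imwrite(f"pics/{n}0.png",im[:,:,::-1]);c=arm.calibration(n);print(n,c.keys(),np.round(c["intrinsics"],1).tolist(),np.round(c["view"],3).tolist())
E
```

```text
pics
{'time_s': 0.0, 'q': [1.168, 0.629, 0.038, 1.518, -0.027, 0.996, -0.02], 'joint_velocities': [0.0, -0.0, -0.002, 0.002, -0.0, -0.002, -0.0], 'joint_efforts': [0.001, -56.34, 1.226, -19.344, 0.011, 0.01, -0.0], 'tcp_pos': [214.622, -612.856, 230.368], 'tcp_rot': [0.986, 0.168, -0.0, -0.001], 'contact_force': [-0.304, 0.139, -0.605], 'ft_torque': [0.01, 0.007, 0.011], 'finger_force': 0.0, 'gripper_width': 85.064} 18.700000000000003
scene dict_keys(['intrinsics', 'view']) [[490.9, 0.0, 258.1], [0.0, 490.9, 186.3], [0.0, 0.0, 1.0]] [[-0.346, 0.938, -0.01, 194.172], [-0.615, -0.219, 0.757, 214.326], [0.708, 0.268, 0.653, -2083.238], [0.0, 0.0, 0.0, 1.0]]
top dict_keys(['intrinsics', 'view']) [[417.8, 0.0, 257.1], [0.0, 417.8, 190.7], [0.0, 0.0, 1.0]] [[0.043, -0.999, -0.005, -42.913], [0.979, 0.042, 0.2, -500.072], [-0.199, -0.014, 0.98, -1256.304], [0.0, 0.0, 0.0, 1.0]]
```

View pics/scene0.png

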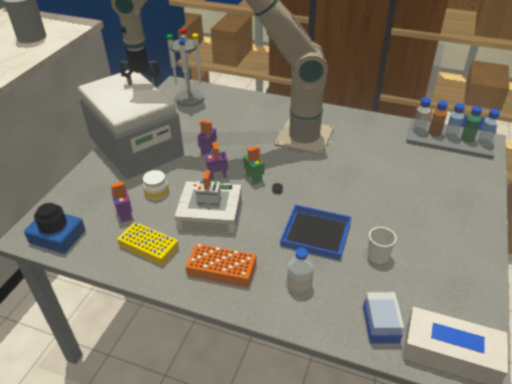

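View pics/top0.png

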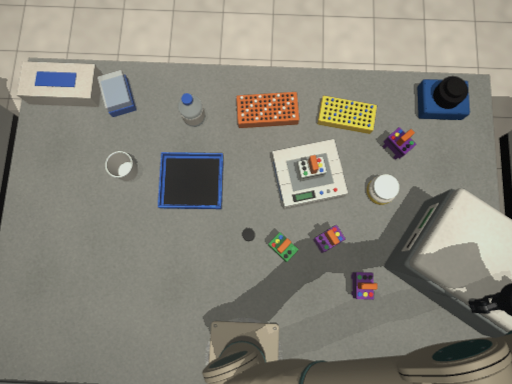

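The scene view shows the silver block with its orange fin in the white heater at scene (208,190), top (312,165). Things that could be mistaken for it:
- purple blocks at top (401,143), (329,238) and (365,286)
- a green block at top (283,247)

I choose the one in the heater. The tray is at top (191,181). I'll check my choice in a close crop and measure.

```bash
cat > h.py <<'E'
from workcell import arm
import cv2,numpy as np
def ray(n,uv,z,c=None):
    c=c or arm.calibration(n);K=c["intrinsics"];V=np.array(c["view"])
    d=np.linalg.inv(K)@[uv[0],uv[1],1];d=np.array([d[0],-d[1],-d[2]])
    R=V[:3,:3];o=-R.T@V[:3,3];w=R.T@d
    return (o+w*(z-o[2])/w[2])
def proj(n,p,c=None):
    c=c or arm.calibration(n);q=np.array(c["view"])@[*p,1];q=np.array(c["intrinsics"])@[q[0],-q[1],-q[2]];return q[:2]/q[2]
def blobs(im,lo,hi,box,amin=30):
    h=cv2.cvtColor(im,cv2.COLOR_RGB2HSV);m=cv2.inRange(h,np.array(lo),np.array(hi));k=np.zeros_like(m);x0,y0,x1,y1=box;k[y0:y1,x0:x1]=m[y0:y1,x0:x1]
    cs,_=cv2.findContours(k,cv2.RETR_EXTERNAL,cv2.CHAIN_APPROX_NONE)
    return [c for c in cs if cv2.contourArea(c)>amin]
E
python3 - <<'E'
from h import *
t=cv2.imread("pics/top0.png")[:,:,::-1].copy();s=cv2.imread("pics/scene0.png")[:,:,::-1].copy()
a=cv2.resize(t[125:225,250:370],None,fx=5,fy=5,interpolation=3);b=cv2.resize(s[150:250,160:260],(500,500),interpolation=3)
b=cv2.resize(b,(200,200)) if 0 else b
cv2.imwrite("pics/crop0.png",cv2.resize(np.hstack([a,b]),(800,364))[:,:,::-1])
for nm,lo,hi,box,z in(("heater",(0,0,165),(180,50,255),(255,130,365,215),68),("fin",(3,150,120),(18,255,255),(285,140,340,185),182),("tray",(105,120,60),(125,255,255),(150,145,235,220),30)):
    for c in blobs(t,lo,hi,box):
        r=cv2.minAreaRect(c);bp=cv2.boxPoints(cv2.minAreaRect(cv2.convexHull(c)))
        print(nm,cv2.contourArea(c),np.round(bp).tolist());W=np.array([ray("top",p,z)[:2] for p in bp]);print(np.round(W).tolist(),"c",W.mean(0).round(1),"minrect",cv2.minAreaRect(np.array([ray("top",p,z)[:2] for p in c[:,0]],np.float32)))
for c in blobs(s,(3,150,120),(18,255,255),(190,165,225,195),10): print("scene fin",cv2.minAreaRect(c),c[:,0].min(0),c[:,0].max(0))
for nm,p,z in(("cap",(249,234),22),("tub",(384,189),75),("bottle",(187,99),150),("rack",(267,110),45),("beaker",(119,165),45)):print(nm,ray("top",p,z).round())
E
```

```text
heater 3491.5 [[272.0, 151.0], [337.0, 138.0], [348.0, 193.0], [283.0, 206.0]]
[[628.0, -64.0], [679.0, -265.0], [502.0, -300.0], [454.0, -104.0]] c [ 565.8 -183.4] minrect ((565.4912109375, -181.99057006835938), (179.22122192382812, 201.4662628173828), 14.14437484741211)
fin 70.5 [[310.0, 156.0], [317.0, 156.0], [317.0, 170.0], [310.0, 170.0]]
[[582.0, -170.0], [583.0, -190.0], [542.0, -190.0], [541.0, -170.0]] c [ 561.9 -179.9] minrect ((561.926513671875, -180.1133575439453), (41.155704498291016, 19.90568733215332), 2.4007294178009033)
tray 3348.0 [[158.0, 208.0], [159.0, 152.0], [222.0, 153.0], [221.0, 209.0]]
[[438.0, 289.0], [621.0, 303.0], [625.0, 97.0], [443.0, 89.0]] c [531.8 194.6] minrect ((532.00439453125, 193.53091430664062), (182.84999084472656, 199.75782775878906), 1.5683043003082275)
scene fin ((206.4500274658203, 174.64999389648438), (5.0596442222595215, 9.803058624267578), 18.43494987487793) [203 170] [209 179]
cap [368.  -2.  22.]
tub [ 518. -410.   75.]
bottle [755. 201. 150.]
rack [773. -42.  45.]
beaker [567. 422.  45.]
```

View pics/crop0.png

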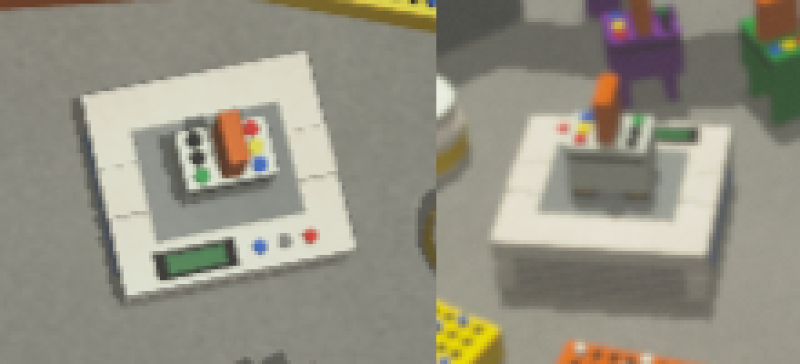

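The crop confirms the choice: a silver body with coloured tubes and an orange fin, seated in the white heater. It stands upright with its yaw equal to the heater's (about 0.247 rad) and its centre near (564,-182). Next I'll raise the arm clear of the grey machine, turn the tool to that yaw, and go over.

```bash
cat >> h.py <<'E'
from scipy.spatial.transform import Rotation as Ro
def to(p,yaw):
    s=arm.observe();R=Ro.from_quat(s["tcp_rot"]);T=Ro.from_euler("z",yaw)*Ro.from_euler("x",np.pi)
    dr=(R.inv()*T).as_rotvec();d=np.array(p)-s["tcp_pos"]
    print("dr",dr.round(3),"shift now-axes",R.inv().apply(d).round(1),"after-turn axes",T.inv().apply(d).round(1),"t",round(s["time_s"],2))
C=np.array([564.,-182.]);Y=0.247;ex=np.array([np.cos(Y),np.sin(Y)]);ey=np.array([-ex[1],ex[0]])
def blk():
    s=arm.observe();d=np.array(s["tcp_pos"][:2])-C
    print("tcp in block axes x %.1f y %.1f z %.1f F block %s w %.1f t %.2f fz %.1f rot"%(d@ex,d@ey,s["tcp_pos"][2],(np.round([s["contact_force"][:2]@ex,s["contact_force"][:2]@ey],1)),s["gripper_width"],s["time_s"],s["contact_force"][2]),Ro.from_quat(s["tcp_rot"]).as_matrix().round(3)[:,2])
E
python3 -m pendant '[{"fingers":60,"translation":[0,0,-40],"dr":[0,0,0.045]},{"fingers":60,"translation":[0,0,-40],"dr":[0,0,0.045]},{"fingers":60,"translation":[0,0,-40],"dr":[0,0,0]},{"fingers":60,"translation":[0,0,0],"dr":[0,0,0]}]'
python3 -c "
from h import *
to([*C,345],Y);blk()"
```

```text
time_s: 0.43
tcp_pos: [216.0, -617.2, 359.9]
tcp_rot: [0.992, 0.123, 0.002, 0.007]
contact_force: [-0.3, 0.1, 1.2]
gripper_width: 59.9
finger_force: 0.0
dr [ 0.015 -0.002 -0.   ] shift now-axes [ 443.7 -337.2   10.7] after-turn axes [ 443.9 -336.9   14.9] t 0.43
tcp in block axes x -443.9 y -336.9 z 359.9 F block [-0.3  0.1] w 59.9 t 0.43 fz 1.2 rot [ 0.005 -0.014 -1.   ]
```

```bash
python3 -m pendant '[{"fingers":60,"translation":[30,-22,0],"dr":[0.015,0,0]},{"fingers":60,"translation":[30,-23,0],"dr":[0,0,0]},{"fingers":60,"translation":[30,-23,0],"dr":[0,0,0]},{"fingers":60,"translation":[30,-23,0],"dr":[0,0,0]},{"fingers":60,"translation":[30,-23,0],"dr":[0,0,0]},{"fingers":60,"translation":[30,-23,0],"dr":[0,0,0]},{"fingers":60,"translation":[30,-23,0],"dr":[0,0,0]},{"fingers":60,"translation":[30,-23,0],"dr":[0,0,0]},{"fingers":60,"translation":[30,-23,0],"dr":[0,0,0]},{"fingers":60,"translation":[30,-23,0],"dr":[0,0,0]},{"fingers":60,"translation":[30,-23,0],"dr":[0,0,0]},{"fingers":60,"translation":[30,-23,0],"dr":[0,0,0]},{"fingers":60,"translation":[30,-23,0],"dr":[0,0,0]},{"fingers":60,"translation":[30,-23,0],"dr":[0,0,0]},{"fingers":60,"translation":[24,-16,0],"dr":[0,0,0]},{"fingers":60,"translation":[0,0,0],"dr":[0,0,0]},{"fingers":60,"translation":[0,0,0],"dr":[0,0,0]}]'
python3 - <<'E'
from h import *
to([*C,260],Y);blk()
c=arm.calibration("wrist");im=arm.read_camera("wrist");cv2.imwrite("pics/w1.png",im[:,:,::-1])
for k in blobs(im,(3,150,100),(18,255,255),(0,0,512,384),60):
    r=cv2.minAreaRect(k);print(r,ray("wrist",r[0],182,c).round(1))
print("expected px",proj("wrist",[*C,182],c).round())
E
```

```text
time_s: 1.85
tcp_pos: [563.8, -176.1, 355.1]
tcp_rot: [0.992, 0.125, -0.001, -0.008]
contact_force: [-0.6, -0.8, -0.7]
gripper_width: 59.8
finger_force: 0.0
dr [-0.016  0.001  0.004] shift now-axes [-1.2  7.3 95. ] after-turn axes [-1.3  5.8 95.1] t 1.85
tcp in block axes x 1.3 y 5.8 z 355.1 F block [-0.7 -0.6] w 59.8 t 1.85 fz -0.7 rot [-0.005  0.015 -1.   ]
((268.66754150390625, 329.9355773925781), (29.22089385986328, 14.502753257751465), 68.96248626708984) [ 394.1 -231.8  182. ]
((263.0, 166.5), (43.0, 16.0), 90.0) [ 567.3 -179.8  182. ]
expected px [264. 170.]
```

View pics/w1.png

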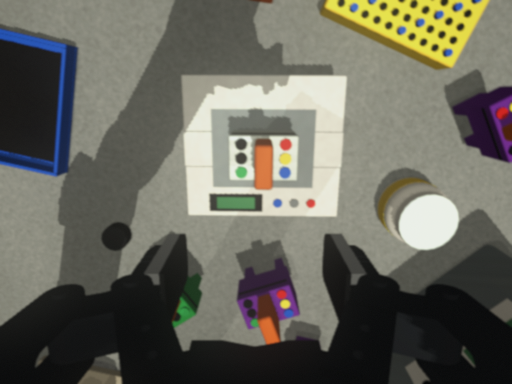

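The wrist view shows the fin at (263,166), square to the tool and right where I expected it. Now I'll descend to straddle the fin.

```bash
sed -i 's/564.,-182./565.,-181./' h.py; python3 -m pendant '[{"fingers":60,"translation":[0,5,40],"dr":[-0.016,0,0]},{"fingers":60,"translation":[0,0,40],"dr":[0,0,0]},{"fingers":60,"translation":[0,0,40],"dr":[0,0,0]},{"fingers":60,"translation":[0,0,0],"dr":[0,0,0]},{"fingers":60,"translation":[0,0,0],"dr":[0,0,0]},{"fingers":60,"translation":[0,0,0],"dr":[0,0,0]}]'
python3 -c "
from h import *
to([*C,160],Y);blk()"
```

```text
time_s: 2.4
tcp_pos: [565.0, -184.1, 238.0]
tcp_rot: [0.993, 0.122, 0.001, 0.001]
contact_force: [-0.0, -0.7, 0.1]
gripper_width: 59.7
finger_force: 0.0
dr [ 0.003 -0.002 -0.002] shift now-axes [ 0.5 -3.2 78. ] after-turn axes [ 0.7 -3.  78. ] t 2.4
tcp in block axes x -0.7 y -3.0 z 238.0 F block [-0.2 -0.7] w 59.7 t 2.40 fz 0.1 rot [ 0.003 -0.002 -1.   ]
```

```bash
python3 -m pendant '[{"fingers":60,"translation":[0,-3,30],"dr":[0,0,0]},{"fingers":60,"translation":[0,0,30],"dr":[0,0,0]},{"fingers":46,"translation":[0,0,18],"dr":[0,0,0]},{"fingers":46,"translation":[0,0,0],"dr":[0,0,0]},{"fingers":46,"translation":[0,0,0],"dr":[0,0,0]},{"fingers":46,"translation":[0,0,0],"dr":[0,0,0]}]'
python3 -c "
from h import *
to([*C,160],Y);blk()"
```

```text
time_s: 2.9
tcp_pos: [565.6, -180.6, 160.8]
tcp_rot: [0.992, 0.123, 0.002, 0.002]
contact_force: [-0.6, 0.4, -0.2]
gripper_width: 46.1
finger_force: 0.0
dr [ 0.004 -0.005 -0.001] shift now-axes [-0.6  0.2  0.8] after-turn axes [-0.6  0.2  0.8] t 2.9
tcp in block axes x 0.6 y 0.2 z 160.8 F block [-0.5  0.5] w 46.1 t 2.90 fz -0.2 rot [ 0.005 -0.002 -1.   ]
```

```bash
python3 -m pendant '[{"fingers":46,"translation":[0,-5,0],"dr":[0,0,0]},{"fingers":46,"translation":[0,-5,0],"dr":[0,0,0]},{"fingers":46,"translation":[0,-4,0],"dr":[0,0,0]},{"fingers":46,"translation":[0,-3,0],"dr":[0,0,0]},{"fingers":46,"translation":[0,-3,0],"dr":[0,0,0]},{"fingers":46,"translation":[0,-3,0],"dr":[0,0,0]}]'
python3 -c "
from h import *
blk()"
python3 -m pendant '[{"fingers":46,"translation":[0,-2,0],"dr":[0,0,0]},{"fingers":46,"translation":[0,-2,0],"dr":[0,0,0]},{"fingers":46,"translation":[0,-2,0],"dr":[0,0,0]},{"fingers":46,"translation":[0,0,0],"dr":[0,0,0]},{"fingers":46,"translation":[0,0,0],"dr":[0,0,0]}]'
python3 - <<'E'
from h import *
blk()
im=arm.read_camera("scene");cv2.imwrite("pics/s2.png",cv2.resize(im[140:250,150:270],None,fx=5,fy=5,interpolation=3)[:,:,::-1])
E
```

```text
time_s: 3.4
tcp_pos: [560.3, -163.5, 160.1]
tcp_rot: [0.993, 0.122, 0.003, 0.005]
contact_force: [2.8, -14.9, 3.3]
gripper_width: 45.9
finger_force: 7.0
tcp in block axes x -0.3 y 18.1 z 160.1 F block [ -0.9 -15.1] w 45.9 t 3.40 fz 3.3 rot [ 0.008 -0.01  -1.   ]
time_s: 3.82
tcp_pos: [559.4, -158.7, 161.2]
tcp_rot: [0.993, 0.121, 0.004, 0.006]
contact_force: [1.5, -11.7, 8.3]
gripper_width: 46.1
finger_force: 6.4
tcp in block axes x 0.0 y 23.0 z 161.2 F block [ -1.4 -11.7] w 46.1 t 3.82 fz 8.3 rot [ 0.009 -0.011 -1.   ]
```

View pics/s2.png

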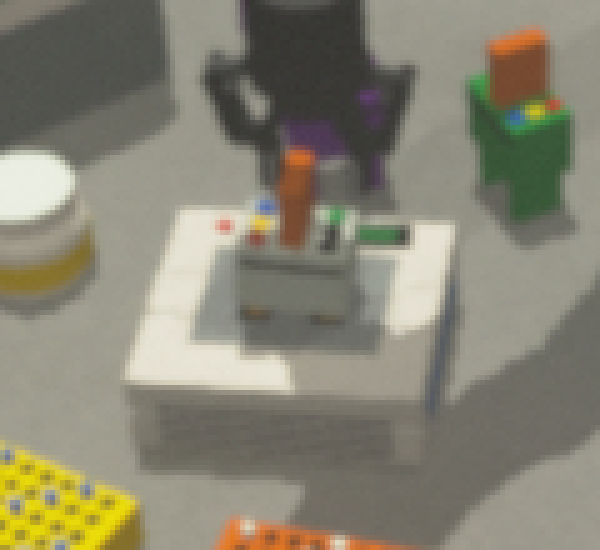

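The scene crop shows the fin at (298,200) leaning slightly towards +y, with the heater still flat. I'll push further, then go the other way.

```bash
python3 -m pendant '[{"fingers":46,"translation":[0,-2,0],"dr":[0,0,0]},{"fingers":46,"translation":[0,-2,0],"dr":[0,0,0]},{"fingers":46,"translation":[0,-2,0],"dr":[0,0,0]},{"fingers":46,"translation":[0,0,0],"dr":[0,0,0]},{"fingers":46,"translation":[0,0,0],"dr":[0,0,0]}]'
python3 -c "
from h import *
blk()"
python3 -m pendant '[{"fingers":46,"translation":[0,8,0],"dr":[0,0,0]},{"fingers":46,"translation":[0,8,0],"dr":[0,0,0]},{"fingers":46,"translation":[0,8,0],"dr":[0,0,0]},{"fingers":46,"translation":[0,4,0],"dr":[0,0,0]},{"fingers":46,"translation":[0,4,0],"dr":[0,0,0]},{"fingers":46,"translation":[0,4,0],"dr":[0,0,0]},{"fingers":46,"translation":[0,3,0],"dr":[0,0,0]},{"fingers":46,"translation":[0,3,0],"dr":[0,0,0]},{"fingers":46,"translation":[0,3,0],"dr":[0,0,0]},{"fingers":46,"translation":[0,0,0],"dr":[0,0,0]}]'
python3 -c "
from h import *
blk()"
```

```text
time_s: 4.28
tcp_pos: [558.5, -153.5, 161.9]
tcp_rot: [0.993, 0.121, 0.005, 0.006]
contact_force: [1.1, -12.6, 12.9]
gripper_width: 45.8
finger_force: 7.0
tcp in block axes x 0.5 y 28.2 z 161.9 F block [ -2.  -12.5] w 45.8 t 4.28 fz 12.9 rot [ 0.011 -0.012 -1.   ]
time_s: 5.12
tcp_pos: [565.2, -184.4, 157.9]
tcp_rot: [0.992, 0.124, -0.001, -0.003]
contact_force: [-2.6, 9.2, 5.5]
gripper_width: 45.5
finger_force: 4.7
tcp in block axes x -0.6 y -3.4 z 157.9 F block [-0.2  9.5] w 45.5 t 5.12 fz 5.5 rot [-0.003  0.006 -1.   ]
```

```bash
python3 -m pendant '[{"fingers":46,"translation":[0,3,0],"dr":[0,0,0]},{"fingers":46,"translation":[0,3,0],"dr":[0,0,0]},{"fingers":46,"translation":[0,3,0],"dr":[0,0,0]},{"fingers":46,"translation":[0,3,0],"dr":[0,0,0]},{"fingers":46,"translation":[0,3,0],"dr":[0,0,0]},{"fingers":46,"translation":[0,3,0],"dr":[0,0,0]},{"fingers":46,"translation":[0,2,0],"dr":[0,0,0]},{"fingers":46,"translation":[0,2,0],"dr":[0,0,0]},{"fingers":46,"translation":[0,2,0],"dr":[0,0,0]},{"fingers":46,"translation":[0,0,0],"dr":[0,0,0]},{"fingers":46,"translation":[0,0,0],"dr":[0,0,0]}]'
python3 -c "
from h import *
blk()"
```

```text
time_s: 6.03
tcp_pos: [572.0, -205.9, 159.0]
tcp_rot: [0.992, 0.125, -0.0, -0.004]
contact_force: [-2.1, 11.1, 12.0]
gripper_width: 46.1
finger_force: 6.6
tcp in block axes x 0.7 y -25.9 z 159.0 F block [ 0.6 11.3] w 46.1 t 6.03 fz 12.0 rot [-0.001  0.007 -1.   ]
```

```bash
python3 -m pendant '[{"fingers":46,"translation":[0,2,-1],"dr":[0,0,0]},{"fingers":46,"translation":[0,2,-1],"dr":[0,0,0]},{"fingers":46,"translation":[0,1,-1],"dr":[0,0,0]},{"fingers":46,"translation":[0,0,0],"dr":[0,0,0]},{"fingers":46,"translation":[0,0,0],"dr":[0,0,0]}]'
python3 - <<'E'
from h import *
blk()
im=arm.read_camera("scene");cv2.imwrite("pics/s3.png",cv2.resize(im[140:250,150:270],None,fx=5,fy=5,interpolation=3)[:,:,::-1])
im=arm.read_camera("top")
c=max(blobs(im,(0,0,165),(180,50,255),(255,130,365,215)),key=cv2.contourArea)
print(cv2.minAreaRect(np.array([ray("top",p,68)[:2] for p in c[:,0]],np.float32)))
E
```

```text
time_s: 6.45
tcp_pos: [571.9, -212.6, 159.8]
tcp_rot: [0.992, 0.124, -0.002, -0.003]
contact_force: [-1.0, 7.9, -1.3]
gripper_width: 45.6
finger_force: 3.7
tcp in block axes x -1.0 y -32.3 z 159.8 F block [0.9 7.9] w 45.6 t 6.45 fz -1.3 rot [-0.004  0.006 -1.   ]
((491.6534118652344, -118.5662612915039), (43.897987365722656, 74.13313293457031), 70.13887786865234)
```

View pics/s3.png

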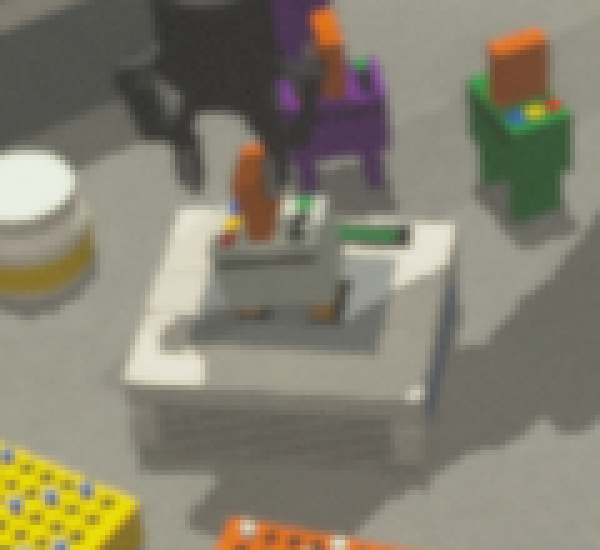

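The fin now leans about -0.14 rad towards -y, its left leg is up, and the heater looks unmoved. Third lean, towards +y.

```bash
python3 -m pendant '[{"fingers":46,"translation":[0,-8,-1],"dr":[0,0,0]},{"fingers":46,"translation":[0,-8,-1],"dr":[0,0,0]},{"fingers":46,"translation":[0,-8,-1],"dr":[0,0,0]},{"fingers":46,"translation":[0,-6,0],"dr":[0,0,0]},{"fingers":46,"translation":[0,-3,0],"dr":[0,0,0]},{"fingers":46,"translation":[0,-3,0],"dr":[0,0,0]},{"fingers":46,"translation":[0,-3,0],"dr":[0,0,0]},{"fingers":46,"translation":[0,-3,0],"dr":[0,0,0]},{"fingers":46,"translation":[0,-3,0],"dr":[0,0,0]},{"fingers":46,"translation":[0,-3,-1],"dr":[0,0,0]},{"fingers":46,"translation":[0,-3,-1],"dr":[0,0,0]},{"fingers":46,"translation":[0,-3,-1],"dr":[0,0,0]}]'
python3 -c "
from h import *
blk()"
python3 -m pendant '[{"fingers":46,"translation":[0,-3,-1],"dr":[0,0,0]},{"fingers":46,"translation":[0,-3,-1],"dr":[0,0,0]},{"fingers":46,"translation":[0,-3,-1],"dr":[0,0,0]},{"fingers":46,"translation":[0,-2,0],"dr":[0,0,0]},{"fingers":46,"translation":[0,-2,0],"dr":[0,0,0]},{"fingers":46,"translation":[0,0,0],"dr":[0,0,0]}]'
python3 -c "
from h import *
blk()"
```

```text
time_s: 7.55
tcp_pos: [561.6, -170.1, 168.5]
tcp_rot: [0.993, 0.122, 0.002, 0.004]
contact_force: [3.4, -8.9, 0.8]
gripper_width: 46.0
finger_force: 4.4
tcp in block axes x -0.6 y 11.4 z 168.5 F block [ 1.1 -9.5] w 46.0 t 7.55 fz 0.8 rot [ 0.006 -0.007 -1.   ]
time_s: 8.05
tcp_pos: [558.4, -157.7, 171.4]
tcp_rot: [0.993, 0.122, 0.002, 0.004]
contact_force: [1.7, -7.6, 4.2]
gripper_width: 46.3
finger_force: 4.4
tcp in block axes x -0.7 y 24.3 z 171.4 F block [-0.2 -7.8] w 46.3 t 8.05 fz 4.2 rot [ 0.006 -0.008 -1.   ]
```

```bash
python3 -m pendant '[{"fingers":46,"translation":[0,-2,0],"dr":[0,0,0]},{"fingers":46,"translation":[0,-2,0],"dr":[0,0,0]},{"fingers":46,"translation":[0,-2,0],"dr":[0,0,0]},{"fingers":46,"translation":[0,0,0],"dr":[0,0,0]},{"fingers":46,"translation":[0,0,0],"dr":[0,0,0]}]'
python3 - <<'E'
from h import *
blk()
im=arm.read_camera("scene");cv2.imwrite("pics/s4.png",cv2.resize(im[140:250,150:270],None,fx=5,fy=5,interpolation=3)[:,:,::-1])
E
```

```text
time_s: 8.47
tcp_pos: [556.8, -150.6, 171.3]
tcp_rot: [0.993, 0.122, 0.002, 0.003]
contact_force: [0.8, -5.8, 3.2]
gripper_width: 45.8
finger_force: 3.4
tcp in block axes x -0.5 y 31.5 z 171.3 F block [-0.6 -5.8] w 45.8 t 8.47 fz 3.2 rot [ 0.005 -0.006 -1.   ]
```

View pics/s4.png

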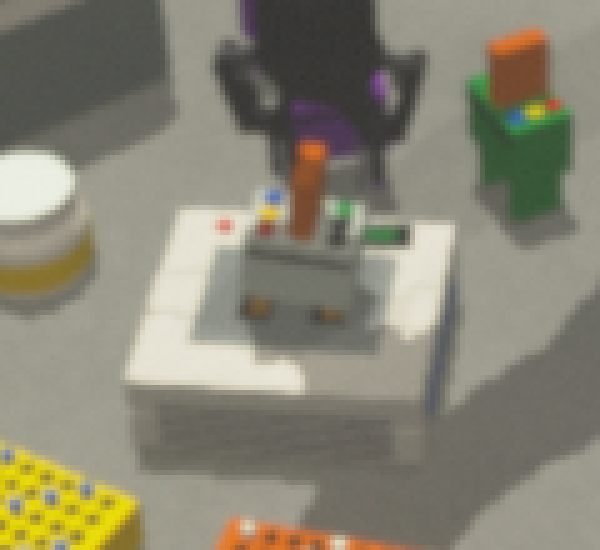

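The fin leans about 0.13 rad towards +y and the right leg is high, with more brass showing at (258,305). Fourth lean, towards -y.

```bash
python3 -m pendant '[{"fingers":46,"translation":[0,8,0],"dr":[0,0,0]},{"fingers":46,"translation":[0,8,0],"dr":[0,0,0]},{"fingers":46,"translation":[0,8,0],"dr":[0,0,0]},{"fingers":46,"translation":[0,4,0],"dr":[0,0,0]},{"fingers":46,"translation":[0,3,0],"dr":[0,0,0]},{"fingers":46,"translation":[0,3,0],"dr":[0,0,0]},{"fingers":46,"translation":[0,3,0],"dr":[0,0,0]},{"fingers":46,"translation":[0,3,0],"dr":[0,0,0]},{"fingers":46,"translation":[0,3,0],"dr":[0,0,0]},{"fingers":46,"translation":[0,3,0],"dr":[0,0,0]},{"fingers":46,"translation":[0,3,0],"dr":[0,0,0]},{"fingers":46,"translation":[0,3,0],"dr":[0,0,0]}]'
python3 -c "
from h import *
blk()"
python3 -m pendant '[{"fingers":46,"translation":[0,3,-1],"dr":[0,0,0]},{"fingers":46,"translation":[0,3,-1],"dr":[0,0,0]},{"fingers":46,"translation":[0,2,-1],"dr":[0,0,0]},{"fingers":46,"translation":[0,0,0],"dr":[0,0,0]}]'
python3 -c "
from h import *
blk()"
```

```text
time_s: 9.52
tcp_pos: [567.7, -190.6, 170.6]
tcp_rot: [0.992, 0.125, -0.0, -0.004]
contact_force: [-3.9, 10.2, 8.8]
gripper_width: 46.0
finger_force: 5.8
tcp in block axes x 0.3 y -10.0 z 170.6 F block [-1.3 10.9] w 46.0 t 9.52 fz 8.8 rot [-0.002  0.007 -1.   ]
time_s: 9.85
tcp_pos: [569.0, -200.6, 172.0]
tcp_rot: [0.992, 0.124, -0.001, -0.003]
contact_force: [-1.2, 7.1, -1.0]
gripper_width: 46.0
finger_force: 3.5
tcp in block axes x -0.9 y -20.0 z 172.0 F block [0.6 7.2] w 46.0 t 9.85 fz -1.0 rot [-0.003  0.005 -1.   ]
```

```bash
python3 -m pendant '[{"fingers":46,"translation":[0,2,-1],"dr":[0,0,0]},{"fingers":46,"translation":[0,2,-1],"dr":[0,0,0]},{"fingers":46,"translation":[0,2,0],"dr":[0,0,0]},{"fingers":46,"translation":[0,0,0],"dr":[0,0,0]},{"fingers":46,"translation":[0,0,0],"dr":[0,0,0]}]'
python3 -c "
from h import *
blk()
im=arm.read_camera('scene');cv2.imwrite('pics/s5.png',cv2.resize(im[140:250,150:270],None,fx=5,fy=5,interpolation=3)[:,:,::-1])"
```

```text
time_s: 10.27
tcp_pos: [571.4, -211.6, 175.2]
tcp_rot: [0.992, 0.123, 0.0, 0.001]
contact_force: [-0.0, 0.8, -0.1]
gripper_width: 45.9
finger_force: 0.1
tcp in block axes x -1.2 y -31.2 z 175.2 F block [0.2 0.7] w 45.9 t 10.27 fz -0.1 rot [ 0.001 -0.002 -1.   ]
```

View pics/s5.png

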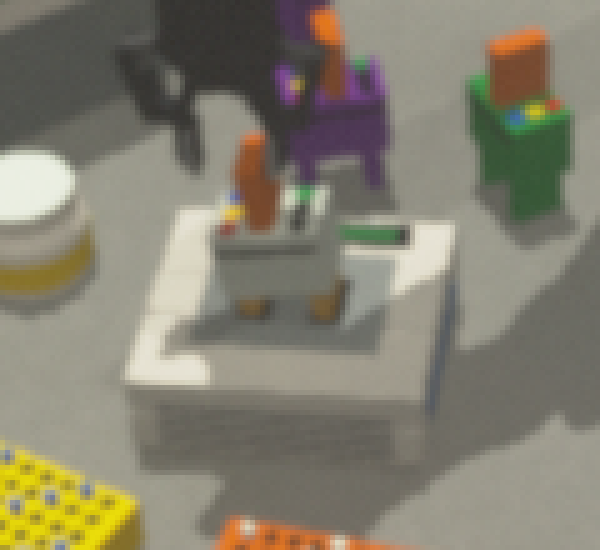

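The contact force has dropped to zero with the block leaning, and both brass legs stand well up at (250,305) and (325,300), so both seem free. I'll nudge it upright and check that the force is small.

```bash
python3 -m pendant '[{"fingers":46,"translation":[0,-8,0],"dr":[0,0,0]},{"fingers":46,"translation":[0,-8,0],"dr":[0,0,0]},{"fingers":46,"translation":[0,-8,0],"dr":[0,0,0]},{"fingers":46,"translation":[0,-4,0],"dr":[0,0,0]},{"fingers":46,"translation":[0,-4,0],"dr":[0,0,0]},{"fingers":46,"translation":[0,0,0],"dr":[0,0,0]}]'
python3 -c "
from h import *
blk()"
python3 -m pendant '[{"fingers":46,"translation":[0,-4,0],"dr":[0,0,0]},{"fingers":46,"translation":[0,-4,0],"dr":[0,0,0]},{"fingers":46,"translation":[0,-3,0],"dr":[0,0,0]},{"fingers":46,"translation":[0,0,0],"dr":[0,0,0]},{"fingers":46,"translation":[0,0,0],"dr":[0,0,0]}]'
python3 -c "
from h import *
blk()"
```

```text
time_s: 10.82
tcp_pos: [563.4, -178.3, 175.1]
tcp_rot: [0.992, 0.124, 0.0, 0.0]
contact_force: [0.4, -0.6, -0.1]
gripper_width: 46.0
finger_force: 0.0
tcp in block axes x -0.9 y 3.0 z 175.1 F block [ 0.2 -0.7] w 46.0 t 10.82 fz -0.1 rot [ 0. -0. -1.]
time_s: 11.23
tcp_pos: [561.5, -172.0, 175.6]
tcp_rot: [0.993, 0.122, 0.001, 0.003]
contact_force: [0.7, -5.1, 1.3]
gripper_width: 46.0
finger_force: 2.8
tcp in block axes x -1.2 y 9.6 z 175.6 F block [-0.6 -5.1] w 46.0 t 11.23 fz 1.3 rot [ 0.003 -0.005 -1.   ]
```

5 N remains, so the right leg may still be gripped. I'll continue this as a fifth lean.

```bash
python3 -m pendant '[{"fingers":46,"translation":[0,-3,0],"dr":[0,0,0]},{"fingers":46,"translation":[0,-3,0],"dr":[0,0,0]},{"fingers":46,"translation":[0,0,0],"dr":[0,0,0]},{"fingers":46,"translation":[0,0,0],"dr":[0,0,0]}]'
python3 -c "
from h import *
blk()"
python3 -m pendant '[{"fingers":46,"translation":[0,-3,0],"dr":[0,0,0]},{"fingers":46,"translation":[0,-3,0],"dr":[0,0,0]},{"fingers":46,"translation":[0,0,0],"dr":[0,0,0]},{"fingers":46,"translation":[0,0,0],"dr":[0,0,0]}]'
python3 -c "
from h import *
blk()
im=arm.read_camera('scene');cv2.imwrite('pics/s6.png',cv2.resize(im[140:250,150:270],None,fx=5,fy=5,interpolation=3)[:,:,::-1])"
```

```text
time_s: 11.57
tcp_pos: [560.7, -167.2, 176.5]
tcp_rot: [0.993, 0.122, 0.002, 0.003]
contact_force: [0.7, -7.1, 5.6]
gripper_width: 45.9
finger_force: 3.3
tcp in block axes x -0.8 y 14.4 z 176.5 F block [-1.1 -7. ] w 45.9 t 11.57 fz 5.6 rot [ 0.005 -0.006 -1.   ]
time_s: 11.9
tcp_pos: [558.1, -157.7, 175.3]
tcp_rot: [0.992, 0.123, 0.0, 0.001]
contact_force: [0.9, -0.2, 1.4]
gripper_width: 46.4
finger_force: 0.6
tcp in block axes x -1.0 y 24.3 z 175.3 F block [ 0.8 -0.4] w 46.4 t 11.90 fz 1.4 rot [ 0.001 -0.001 -1.   ]
```

View pics/s6.png

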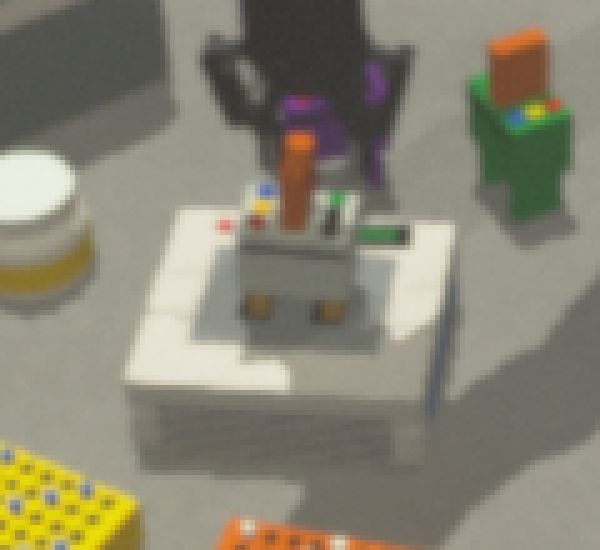

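The force collapsed to about 0, so both legs are free. The block stands with its fin at (298,180) and both brass legs visible above the deck. I'll centre on the fin, go a little lower, and grasp.

```bash
python3 -m pendant '[{"fingers":46,"translation":[1,6,4],"dr":[0,0,0]},{"fingers":46,"translation":[0,6,4],"dr":[0,0,0]},{"fingers":46,"translation":[0,6,4],"dr":[0,0,0]},{"fingers":40,"translation":[0,2,2],"dr":[0,0,0]},{"fingers":34,"translation":[0,0,0],"dr":[0,0,0]},{"fingers":28,"translation":[0,0,0],"dr":[0,0,0]},{"fingers":24,"translation":[0,0,0],"dr":[0,0,0]},{"fingers":22,"translation":[0,0,0],"dr":[0,0,0]},{"fingers":20,"translation":[0,0,0],"dr":[0,0,0]},{"fingers":20,"translation":[0,0,0],"dr":[0,0,0]}]'
python3 -c "
from h import *
blk()"
```

```text
time_s: 12.78
tcp_pos: [563.8, -176.8, 161.2]
tcp_rot: [0.992, 0.123, 0.0, 0.001]
contact_force: [0.9, -1.4, -1.1]
gripper_width: 20.0
finger_force: 0.5
tcp in block axes x -0.1 y 4.4 z 161.2 F block [ 0.5 -1.5] w 20.0 t 12.78 fz -1.1 rot [ 0.001 -0.001 -1.   ]
```

```bash
python3 -m pendant '[{"fingers":20,"translation":[0,2,0],"dr":[0,0,0]},{"fingers":14,"translation":[0,0,0],"dr":[0,0,0]},{"fingers":10,"translation":[0,0,0],"dr":[0,0,0]},{"fingers":10,"translation":[0,0,0],"dr":[0,0,0]},{"fingers":10,"translation":[0,0,0],"dr":[0,0,0]}]'
python3 -m pendant '[{"fingers":10,"translation":[0,0,-3],"dr":[0,0,0]},{"fingers":10,"translation":[0,0,-3],"dr":[0,0,0]},{"fingers":10,"translation":[0,0,-3],"dr":[0,0,0]},{"fingers":10,"translation":[0,0,0],"dr":[0,0,0]},{"fingers":10,"translation":[0,0,0],"dr":[0,0,0]}]'
python3 -c "
from h import *
blk()"
```

```text
time_s: 13.2
tcp_pos: [564.4, -178.6, 161.3]
tcp_rot: [0.992, 0.123, 0.0, 0.001]
contact_force: [-0.3, -0.0, 2.4]
gripper_width: 17.5
finger_force: 58.5
time_s: 13.62
tcp_pos: [564.0, -178.5, 169.8]
tcp_rot: [0.992, 0.123, -0.0, 0.0]
contact_force: [0.5, -0.2, -5.5]
gripper_width: 17.2
finger_force: 58.7
tcp in block axes x -0.4 y 2.7 z 169.8 F block [ 0.4 -0.4] w 17.2 t 13.62 fz -5.5 rot [-0.    -0.001 -1.   ]
```

The load is about 5.5 N, the block's own weight, so it has come free. Now I'll lift it up.

```bash
python3 -m pendant '[{"fingers":10,"translation":[0,0,-8],"dr":[0,0,0]},{"fingers":10,"translation":[0,0,-12],"dr":[0,0,0]},{"fingers":10,"translation":[0,0,-20],"dr":[0,0,0]},{"fingers":10,"translation":[0,0,-20],"dr":[0,0,0]},{"fingers":10,"translation":[0,0,-20],"dr":[0,0,0]},{"fingers":10,"translation":[0,0,-12],"dr":[0,0,0]},{"fingers":10,"translation":[0,0,-8],"dr":[0,0,0]},{"fingers":10,"translation":[0,0,0],"dr":[0,0,0]},{"fingers":10,"translation":[0,0,0],"dr":[0,0,0]}]'
python3 - <<'E'
from h import *
blk();to([531,194,265],Y)
im=arm.read_camera("scene");cv2.imwrite("pics/s7.png",cv2.resize(im[100:250,150:300],None,fx=4,fy=4,interpolation=3)[:,:,::-1])
im=arm.read_camera("top");c=np.vstack([k for k in blobs(im,(105,120,60),(125,255,255),(150,145,235,220))])
print(cv2.minAreaRect(np.array([ray("top",p,30)[:2] for p in c[:,0]],np.float32)))
E
```

```text
time_s: 14.37
tcp_pos: [563.9, -178.4, 269.9]
tcp_rot: [0.992, 0.123, -0.0, 0.0]
contact_force: [-0.5, -0.2, -5.6]
gripper_width: 17.3
finger_force: 59.1
tcp in block axes x -0.4 y 2.8 z 269.9 F block [-0.5 -0.1] w 17.3 t 14.37 fz -5.6 rot [ 0.    -0.001 -1.   ]
dr [ 0.001  0.    -0.   ] shift now-axes [  59.1 -369.1    4.6] after-turn axes [  59.1 -369.1    4.9] t 14.37
((532.1055908203125, 193.3726043701172), (182.5625, 200.07986450195312), 1.5683043003082275)
```

View pics/s7.png

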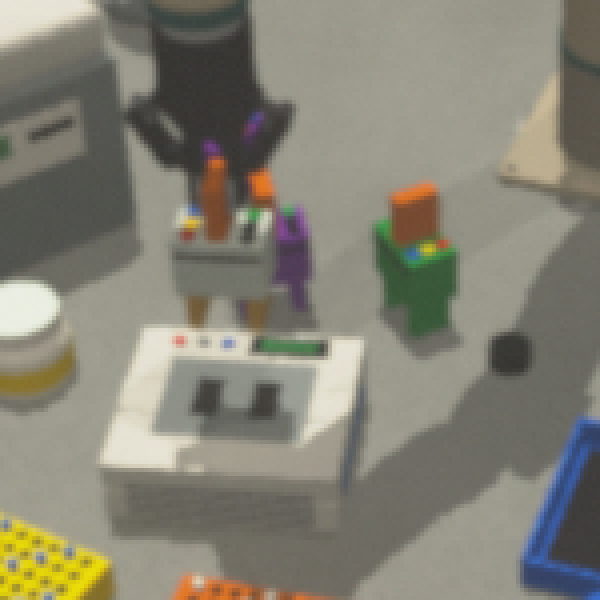

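The block hangs upright in the gripper, out of the slots, with the heater in place. I'll carry it to the tray.

```bash
python3 -m pendant '[{"fingers":10,"translation":[2,-8,0],"dr":[0,0,0]},{"fingers":10,"translation":[3,-16,0],"dr":[0,0,0]},{"fingers":10,"translation":[4,-23,0],"dr":[0,0,0]},{"fingers":10,"translation":[4,-25,0],"dr":[0,0,0]},{"fingers":10,"translation":[4,-25,0],"dr":[0,0,0]},{"fingers":10,"translation":[4,-25,0],"dr":[0,0,0]},{"fingers":10,"translation":[4,-25,0],"dr":[0,0,0]},{"fingers":10,"translation":[4,-25,0],"dr":[0,0,0]},{"fingers":10,"translation":[4,-25,0],"dr":[0,0,0]},{"fingers":10,"translation":[4,-25,0],"dr":[0,0,0]},{"fingers":10,"translation":[4,-25,0],"dr":[0,0,0]},{"fingers":10,"translation":[4,-25,0],"dr":[0,0,0]},{"fingers":10,"translation":[4,-25,0],"dr":[0,0,0]},{"fingers":10,"translation":[4,-25,0],"dr":[0,0,0]},{"fingers":10,"translation":[3,-23,0],"dr":[0,0,0]},{"fingers":10,"translation":[2,-16,0],"dr":[0,0,0]},{"fingers":10,"translation":[1,-8,0],"dr":[0,0,0]},{"fingers":10,"translation":[0,0,0],"dr":[0,0,0]},{"fingers":10,"translation":[0,0,0],"dr":[0,0,0]},{"fingers":10,"translation":[0,0,0],"dr":[0,0,0]}]'
python3 -c "
from h import *
to([531.5,193.5,130],Y)"
```

```text
time_s: 16.13
tcp_pos: [531.4, 191.7, 269.3]
tcp_rot: [0.993, 0.122, -0.0, 0.001]
contact_force: [-0.3, -0.8, -4.6]
gripper_width: 17.2
finger_force: 59.1
dr [ 0.003  0.001 -0.002] shift now-axes [  0.6  -2.1 139.3] after-turn axes [  0.5  -1.7 139.3] t 16.13
```

```bash
python3 -m pendant '[{"fingers":10,"translation":[0,-2,10],"dr":[0,0,0]},{"fingers":10,"translation":[0,0,20],"dr":[0,0,0]},{"fingers":10,"translation":[0,0,25],"dr":[0,0,0]},{"fingers":10,"translation":[0,0,25],"dr":[0,0,0]},{"fingers":10,"translation":[0,0,25],"dr":[0,0,0]},{"fingers":10,"translation":[0,0,20],"dr":[0,0,0]},{"fingers":10,"translation":[0,0,10],"dr":[0,0,0]},{"fingers":10,"translation":[0,0,6],"dr":[0,0,0]},{"fingers":10,"translation":[0,0,0],"dr":[0,0,0]},{"fingers":10,"translation":[0,0,0],"dr":[0,0,0]}]'
python3 -m pendant '[{"fingers":10,"translation":[0,0,2],"dr":[0,0,0]},{"fingers":10,"translation":[0,0,2],"dr":[0,0,0]},{"fingers":10,"translation":[0,0,2],"dr":[0,0,0]},{"fingers":10,"translation":[0,0,1],"dr":[0,0,0]},{"fingers":10,"translation":[0,0,0],"dr":[0,0,0]},{"fingers":10,"translation":[0,0,0],"dr":[0,0,0]}]'
```

```text
time_s: 16.97
tcp_pos: [531.5, 195.5, 129.2]
tcp_rot: [0.992, 0.123, 0.001, 0.0]
contact_force: [-0.6, -0.1, -4.2]
gripper_width: 17.3
finger_force: 59.0
time_s: 17.47
tcp_pos: [530.8, 195.6, 121.7]
tcp_rot: [0.992, 0.123, 0.0, 0.0]
contact_force: [-0.3, 0.1, -4.5]
gripper_width: 17.6
finger_force: 59.0
```

```bash
python3 -m pendant '[{"fingers":10,"translation":[0,0,2],"dr":[0,0,0]},{"fingers":10,"translation":[0,0,1],"dr":[0,0,0]},{"fingers":10,"translation":[0,0,1],"dr":[0,0,0]},{"fingers":10,"translation":[0,0,0],"dr":[0,0,0]},{"fingers":10,"translation":[0,0,0],"dr":[0,0,0]}]'
python3 -m pendant '[{"fingers":10,"translation":[0,0,1],"dr":[0,0,0]},{"fingers":10,"translation":[0,0,1],"dr":[0,0,0]},{"fingers":10,"translation":[0,0,0],"dr":[0,0,0]},{"fingers":10,"translation":[0,0,0],"dr":[0,0,0]}]'
```

```text
time_s: 17.88
tcp_pos: [530.7, 195.6, 117.5]
tcp_rot: [0.992, 0.123, -0.0, 0.001]
contact_force: [0.2, 0.3, -4.6]
gripper_width: 16.7
finger_force: 59.0
time_s: 18.22
tcp_pos: [530.7, 195.5, 115.5]
tcp_rot: [0.992, 0.123, -0.0, 0.001]
contact_force: [0.4, 0.2, -5.9]
gripper_width: 17.1
finger_force: 59.0
```

```bash
python3 -m pendant '[{"fingers":10,"translation":[0,0,1],"dr":[0,0,0]},{"fingers":10,"translation":[0,0,1],"dr":[0,0,0]},{"fingers":10,"translation":[0,0,0],"dr":[0,0,0]},{"fingers":10,"translation":[0,0,0],"dr":[0,0,0]}]'
python3 -m pendant '[{"fingers":10,"translation":[0,0,1],"dr":[0,0,0]},{"fingers":10,"translation":[0,0,0],"dr":[0,0,0]},{"fingers":10,"translation":[0,0,0],"dr":[0,0,0]}]'
```

```text
time_s: 18.55
tcp_pos: [531.0, 195.6, 114.0]
tcp_rot: [0.992, 0.123, 0.0, 0.0]
contact_force: [-0.5, -0.5, 0.8]
gripper_width: 17.4
finger_force: 59.7
time_s: 18.8
tcp_pos: [531.1, 195.7, 114.0]
tcp_rot: [0.992, 0.123, 0.001, 0.0]
contact_force: [-1.7, -1.4, 9.0]
gripper_width: 17.5
finger_force: 61.2
```

The feet are on the floor: the vertical force went from -5 to +9 N. I'll release and rise.

```bash
python3 -m pendant '[{"fingers":18,"translation":[0,0,-1],"dr":[0,0,0]},{"fingers":22,"translation":[0,0,0],"dr":[0,0,0]},{"fingers":30,"translation":[0,0,0],"dr":[0,0,0]},{"fingers":44,"translation":[0,0,0],"dr":[0,0,0]},{"fingers":44,"translation":[0,0,0],"dr":[0,0,0]},{"fingers":44,"translation":[0,0,-15],"dr":[0,0,0]},{"fingers":44,"translation":[0,0,-30],"dr":[0,0,0]},{"fingers":44,"translation":[0,0,-40],"dr":[0,0,0]},{"fingers":44,"translation":[0,0,-40],"dr":[0,0,0]},{"fingers":44,"translation":[0,0,0],"dr":[0,0,0]},{"fingers":44,"translation":[0,0,0],"dr":[0,0,0]},{"fingers":44,"translation":[0,0,0],"dr":[0,0,0]}]'
python3 - <<'E'
from h import *
a=arm.read_camera("scene");b=arm.read_camera("wrist")
cv2.imwrite("pics/end.png",np.hstack([cv2.resize(a[150:300,240:390],(400,400),interpolation=3),cv2.resize(b,(400,300),interpolation=3)[0:300] if 0 else cv2.copyMakeBorder(cv2.resize(b,(400,300)),0,100,0,0,cv2.BORDER_CONSTANT)])[:,:,::-1])
E
```

```text
time_s: 19.8
tcp_pos: [530.4, 195.5, 238.4]
tcp_rot: [0.992, 0.123, -0.0, 0.001]
contact_force: [-0.5, -0.0, 0.7]
gripper_width: 43.7
finger_force: 0.0
```

View pics/end.png

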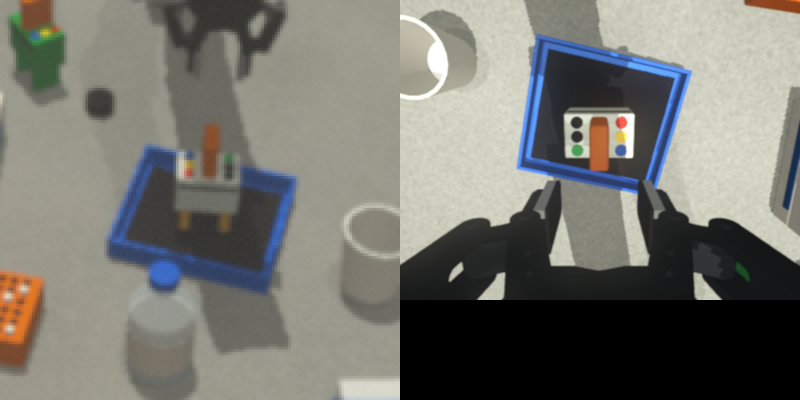

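The block stands upright in the middle of the tray (left panel (208,185), right panel (600,138)), and the gripper is clear of it.

```bash
python3 -c "
from workcell import arm
print(arm.job_done())"
```

```text
the job is handed in; nothing more can be done
None
```

I rocked the block free in five leans, lifted it out, set it upright in the blue tray, and handed the job in at about 20 s; the hand-in gave no verdict.

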